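Find the pot cover that rocks and press it home

ROBOT

A 6-joint arm with a two-finger parallel gripper is mounted at the origin on the work surface. World frame = base frame: x ahead of the robot, y to its left, z up, the work surface at z = 0. Lengths are in mm, angles in rad, forces in N, time in s.
With the tool pointing down it reaches from about 350 to 875 mm from the base axis. Payload 4.2 kg.
Tool frame: the origin (TCP) lies at the very end of the fingers, on their centre line; the grasp point (between the pads) lies 19 mm behind it; z points along the fingers, y is the direction in which the jaws open and shut (so a half turn about z gives the same grasp; the last joint's range is limited). The gripper opens to 85 mm and grips with 20 to 120 N. Pads are 22 mm wide; open, the fingers measure 114 mm over their backs; the gripper's body (76 mm by 85 mm) begins 54 mm behind the grasp point. The pads swing forward as they close: fully open they stand 13 mm farther back than shut.
Start: joints at [1.497, 0.385, 0.008, 0, -1.194, -0.259], TCP at [204.149, 590.697, 231.312] pointing down, gripper open.
Joint ranges: [-3.14, 3.14], [-1.21, 2.06], [-1.07, 1.41], [-3.16, 2.05], [-2.99, -0.16], [-3.1, 3.1]. Speed limits (rad/s): [2.79, 2.79, 3.14, 3.14, 3.14, 3.14].

INTERFACE

Orientations are given as a unit quaternion [x, y, z, w].
In Python, from bench import arm, optics, job gives the robot as it stands.
- The arm moves only by the tool send_rows, never from a script. Its argument "steps" is a list that holds one entry, the list of rows, each a list of 5 numbers: the shift along the tool's x, y, z in cm, then the turn about the tool's z in rad, then the opening, from 0 (shut) to 1 (fully open). A call has 1 to 10 rows; each row shifts and turns the pose as measured when the row begins, along the tool's axes as they then stand; what a row does not reach is not made up. A row lasts 1/12 s, in which the tool goes at most 41.7 mm and 7.16 degrees, less where a joint would pass 70% of its speed; a pose out of reach is approached as far as the arm can. A call with a gripper value outside its range is refused whole. The fingers move at their own pace and stop on an object; the grip force is fixed at half the most. Time passes only in rows, so rows that do not move let the fingers close. It gives the time, the measured TCP pose, the force and the opening at its end, in the units of the state.
- arm.read_state(): the state, without advancing time (a new reading comes with each control period).
- optics.get_image(name): name is "scene" or "top" or "wrist"; returns (picture, depth): 384x512x3 uint8, blue, green, red; 384x512 float32, mm along the optical axis (not along the pixel's ray), 0 where there is no reading.
- optics.get_calibration(name): a dict with "K" (3x3 intrinsics, pixels), "k1" (the pictures are not rectified: a ray, as slopes to the right and down, at radius r is drawn at 1 + k1 r^2 times it, then the intrinsics apply), "rvec" (rotation vector, rad) and "tvec" (3), from world to camera coordinates, as OpenCV has them; the wrist camera has in their place "hand_eye" (4x4, takes a point from camera to tool coordinates, whose origin is the TCP and whose axes are the flange's). Camera axes: x right, y down, z forward; pixel columns grow to the right and rows downward; lengths in mm; the calibration is good to about 2 mm. A picture is of the moment at which its call begins: read the wrist's pose just before it. get_calibration takes no time and is no camera call.
- job.job_done(): hands the job in, once; it reports no verdict.
The state is a dict: "clock": time; "joints": joint angles; "joint_vel": joint speeds; "joint_efforts": joint torques, N m; "position": TCP position; "ee_rot": TCP orientation; "contact_force": force on the tool from outside, world axes, zero at the start; "wrist_torque": the same for the moment, N m; "gripper_width": finger opening in mm.
Only numpy, scipy, OpenCV 4.12 (cv2) and the standard library are available. Lean on these libraries where they do the work, as an engineer would, in place of code of your own. Each camera call takes 0.05 s, during which the arm holds its last target. There are 200 camera calls.

TASK

One of the four identical steel pot covers is not pushed home: it rocks when you press on its edge, while the other three are firm. Press the covers near the edge, one after another, until you find and feel the one that rocks, then push its knob straight down until the cover is fully home. Only press: do not lift or take off any cover, and leave the pots and everything else where they stand.

Things in the scene. Friction and masses are not known exactly. Their poses are not given: they have to be found in the camera images.
- pot0: fixed round white ingredient pot, 124 mm across, rim 65 mm above the table; origin at the centre of its underside, z up. One of four alike; the numbers say nothing about which cover is loose.
- pot1: fixed round white ingredient pot, 124 mm across, rim 65 mm above the table; origin at the centre of its underside, z up. One of four alike; the numbers say nothing about which cover is loose.
- pot2: fixed round white ingredient pot, 124 mm across, rim 65 mm above the table; origin at the centre of its underside, z up. One of four alike; the numbers say nothing about which cover is loose.
- pot3: fixed round white ingredient pot, 124 mm across, rim 65 mm above the table; origin at the centre of its underside, z up. One of four alike; the numbers say nothing about which cover is loose.
- cover0: steel cover lying on pot0, one of four alike: a flat disc 111 mm across, 10 mm thick, with a knob in the middle (26 mm wide, flat top 30 mm above the origin), 0.16 to 0.25 kg. Origin at the centre of its underside, z up along the knob. 1.5 mm play all round in the pot rim. At the start all covers are level, undersides 58 to 62 mm above the table; height does not show the loose one.
- cover1: cover of pot1, same as cover0. How the loose one (any of the four) feels: it stands on its tight plug, 28 mm wide, under its middle. A light press (under 2 N) on the disc 35 to 42 mm from its centre rocks it by about 0.12 rad, pressed side down, until its edge meets the shoulder in the pot; let go, it falls back level. The seated ones do not move.
- cover2: cover of pot2, same as cover0. How the loose one (any of the four) is seated: pressed straight down on its knob it resists with 9 to 13 N, goes down 4.5 mm to a hard stop and stays there, firm. Its underside is then 56 mm above the table, lower than the other covers because the pots have shoulders of different height. Pressing the edge lightly does not seat it.
- cover3: cover of pot3, same as cover0; any of the four may be the loose one.
- nozzle: small steel piping nozzle, a cone 26 mm wide and 40 mm high, standing; a bystander, loose.
- cutter: steel ring cutter, 60 mm wide, 35 mm high, standing; a bystander, loose.
- jar: closed jar, 60 mm wide, 80 mm high; a bystander, loose.
- bowl: small white bowl, 90 mm wide, 40 mm high; a bystander, loose.
- spatula: spatula lying flat, 240 mm long; origin near its middle; a bystander, loose.
- brush: pastry brush lying flat, 200 mm long; origin near its middle; a bystander, loose.
Things that resemble listed ones, but are neither listed nor needed, are in the scene too. Leave any red look-alike of the cover1 alone. Leave any purple look-alike of the pot0 alone.

How it is judged:
By the outcome, as a careful person would: the job done as asked, in the order asked, and still so for the second after the job is handed in, with the robot touching nothing.
It also fails if it takes over 54 s, if anything falls off the work surface, if the arm or the gripper's body presses on something with over 40 N, if the wrist force passes 120 N, or if a joint passes its speed limit or range.

## Working session

There is one attempt and no reset: what is moved stays moved. The work goes in short steps, Python scripts to look and compute and a tool call to move; the robot and the scene stay as the last step left them, time stands still between calls to the robot, and variables do not carry over. Pictures are saved under pics/ and viewed, about 8 in all and at most 12, crops included, and the job is handed in when it is done.

Besides the shell and the picture viewer there is one more tool, called after "Request:" by a JSON object that holds its "op" and its "data". send_rows: Moves the arm, as the interface text tells. Its arguments: {"type":"object","properties":{"steps":{"type":"array","items":{"type":"array","items":{"type":"array","items":{"type":"number"}}}}},"required":["steps"]}

```bash
mkdir -p pics; ls; cat > h.py <<'E'
import numpy as np, cv2
from bench import arm, optics, job
def ray(name,u,v,pose=None):
    c=optics.get_calibration(name);K=np.array(c["K"]);k1=c["k1"]
    D=np.array([k1,0,0,0,0],float)
    p=cv2.undistortPoints(np.array([[[u,v]]],float),K,D)[0,0]
    d=np.array([p[0],p[1],1.])
    R,_=cv2.Rodrigues(np.array(c["rvec"],float));t=np.array(c["tvec"],float).ravel()
    return -R.T@t, R.T@d
def onplane(name,u,v,z):
    o,d=ray(name,u,v);return o+d*(z-o[2])/d[2]
E
python3 - <<'E'
from h import *
print(arm.read_state())
for n in ("top","scene"):
    i,d=optics.get_image(n);cv2.imwrite(f"pics/{n}0.png",i);np.save(n+"0.npy",d)
    c=optics.get_calibration(n);print(n,c)
print(optics.get_calibration("wrist"))
E
```

```text
pics
{'clock': 0.0, 'joints': array([ 1.49659201e+00,  3.85566924e-01,  6.58244235e-03, -5.09482854e-04,
       -1.19396790e+00, -2.58583816e-01]), 'joint_vel': array([-0.00030199,  0.00024701,  0.00067304,  0.00123983,  0.00087304,
       -0.00032241]), 'joint_efforts': array([-5.70950033e-04, -3.92287266e+01,  1.88401294e+01,  4.18614283e+00,
       -4.65566962e-03, -9.57383293e-06]), 'position': array([203.97174984, 590.14991352, 230.19677884]), 'ee_rot': array([ 9.86172245e-01, -1.65719899e-01, -1.36518860e-04,  1.09524626e-03]), 'contact_force': array([ 0.26513466,  1.12732576, -0.15140554]), 'wrist_torque': array([-0.08967234,  0.01528687, -0.02007501]), 'gripper_width': 85.60081740810394}
top {'K': array([[417.60356767,   0.        , 256.85778121],
       [  0.        , 417.60356767, 193.97055287],
       [  0.        ,   0.        ,   1.        ]]), 'k1': -0.026948971979696548, 'rvec': array([ 2.19256403, -2.17604391,  0.09653948]), 'tvec': array([  -7.69656623,  581.83912138, 1264.77704127])}
scene {'K': array([[353.35789798,   0.        , 260.11659756],
       [  0.        , 353.35789798, 190.96922318],
       [  0.        ,   0.        ,   1.        ]]), 'k1': -0.02997738595979748, 'rvec': array([ 2.09313828,  0.72648816, -0.3942567 ]), 'tvec': array([-447.13694261, -139.29230773, 1398.00579319])}
{'K': array([[336.80558524,   0.        , 259.34711918],
       [  0.        , 336.80558524, 191.48062183],
       [  0.        ,   0.        ,   1.        ]]), 'k1': -0.02588287362006297, 'hand_eye': array([[ 3.89579150e-04, -9.65455175e-01, -2.60568905e-01,
         6.54495959e+01],
       [ 9.99999656e-01,  1.85361424e-04,  8.08311608e-04,
        -5.71636001e-01],
       [-7.32089202e-04, -2.60569130e-01,  9.65454915e-01,
        -1.42662924e+02],
       [ 0.00000000e+00,  0.00000000e+00,  0.00000000e+00,
         1.00000000e+00]])}
```

View pics/top0.png

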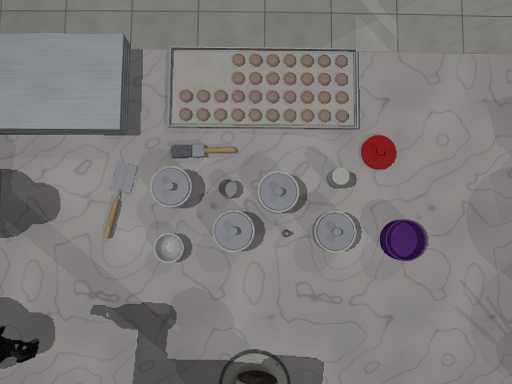

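View pics/scene0.png

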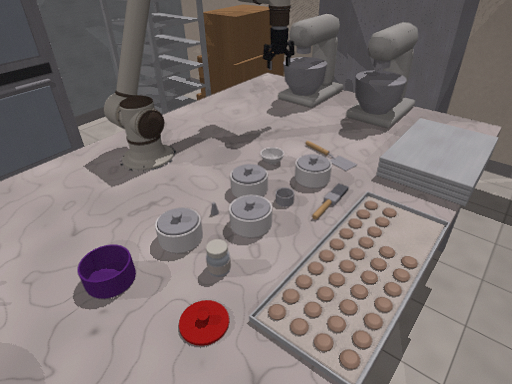

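Top view: the four white pots with steel covers are at (171,187), (279,192), (234,231) and (335,232). The things they could be confused with are the red cover at (379,152), the purple pot at (404,240), the bowl at (169,248) and the cutter at (230,188). I'll leave all of those alone. Next I measure the knobs and discs.

```bash
python3 - <<'E'
from h import *
d=np.load("top0.npy")
c=optics.get_calibration("top");K=c["K"];R,_=cv2.Rodrigues(c["rvec"]);t=c["tvec"]
v,u=np.mgrid[:384,:512]
p=cv2.undistortPoints(np.stack([u,v],-1).reshape(-1,1,2).astype(float),K,np.array([c["k1"],0,0,0,0])).reshape(384,512,2)
P=np.concatenate([p*d[...,None],d[...,None]],-1)
W=(P-t)@R
print("table z",np.median(W[200:300,200:300,2]))
for (a,b) in [(171,187),(234,231),(279,192),(335,232)]:
    s=W[b-26:b+27,a-26:a+27].reshape(-1,3)
    k=s[(s[:,2]>82)&(s[:,2]<100)]; top=s[(s[:,2]>55)&(s[:,2]<80)]
    c0=k.mean(0); r=np.hypot(*(s[:,:2]-c0[:2]).T); disc=s[(r>25)&(r<45)]
    hi=top[:,:2]; (cx,cy),rad=cv2.minEnclosingCircle(hi.astype(np.float32))
    print(a,b,"knob",c0.round(1),len(k),"top",np.percentile(k[:,2],90).round(1),"disc",np.median(disc[:,2]).round(1),disc[:,2].std().round(1),"circ",round(cx,1),round(cy,1),round(rad,1),hi.mean(0).round(1))
i=cv2.imread("pics/top0.png");cv2.imwrite("pics/crop.png",cv2.resize(i[140:280,140:380],None,fx=3,fy=3))
E
```

```text
table z 1.714984199506562
171 187 knob [600.9 255.9  91. ] 62 top 94.7 disc 71.0 2.4 circ 601.2 255.3 61.9 [599.3 253.5]
234 231 knob [470.3  67.9  92.6] 62 top 95.9 disc 72.9 2.3 circ 470.5 67.9 61.8 [470.3  67.8]
279 192 knob [587.8 -64.4  88.8] 61 top 91.2 disc 69.0 2.3 circ 588.0 -64.9 61.9 [588.1 -64.6]
335 232 knob [ 470.5 -234.    90.2] 67 top 94.3 disc 71.5 2.5 circ 470.2 -234.9 62.3 [ 470.2 -233.7]
```

View pics/crop.png

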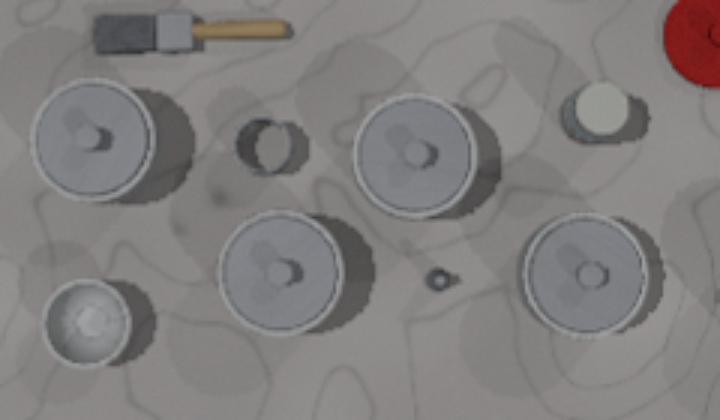

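The crop shows all four covers on white pots, with the knobs at their centres. I'll start with cover A (601,255), fingers shut.

Request:
{"op": "send_rows", "data": {"steps": [[[3.5,1.5,0.5,0,0],[3.5,1.5,0.5,0,0],[3.5,1.5,0.5,0,0],[3.5,1.5,0.5,0,0],[3.5,1.5,0.5,0,0],[3.5,1.5,0.5,0,0],[3.5,1.5,0.5,0,0],[3.5,1.5,0.5,0,0],[3.5,1.5,0.5,0,0],[3.5,1.5,0.5,0,0]]]}}

```text
clock: 0.93
position: [491.0, 328.7, 174.1]
ee_rot: [0.987, -0.158, -0.002, 0.003]
contact_force: [0.7, 1.9, 0.6]
gripper_width: -0.2
```

```bash
cat > m.py <<'E'
import sys
from h import *
from scipy.spatial.transform import Rotation as Rn
C=dict(A=(601,255.5),B=(470.4,68),C=(588,-64.6),D=(470.3,-234))
def go(name,r,z):
    s=arm.read_state();R=Rn.from_quat(s["ee_rot"]).as_matrix()
    tx=R[:2,0]/np.linalg.norm(R[:2,0])
    xy=np.array(C[name])-r*tx
    d=np.array([*xy,z])-s["position"]
    print("t",round(s["clock"],2),"pos",s["position"].round(1),"F",s["contact_force"].round(1),"go cm (tool)",(R.T@d/10).round(2),"xtool",R[:,0].round(3))
if __name__=="__main__": go(sys.argv[1],float(sys.argv[2]),float(sys.argv[3]))
E
python3 m.py A 38 110
```

```text
t 0.93 pos [491.  328.7 174.1] F [0.7 1.9 0.6] go cm (tool) [8.96 3.47 6.4 ] xtool [ 0.95  -0.313 -0.003]
```

Request:
{"op": "send_rows", "data": {"steps": [[[2,0.8,1.5,0,0],[2,0.8,1.5,0,0],[2,0.8,1.5,0,0],[2,0.8,1.5,0,0],[0.8,0.3,0.3,0,0],[0,0,0,0,0],[0,0,0,0,0]]]}}

```text
clock: 1.52
position: [569.4, 256.1, 104.2]
ee_rot: [0.986, -0.164, -0.005, 0.005]
contact_force: [0.1, 0.2, 0.1]
gripper_width: -0.3
```

```bash
python3 - <<'E'
from m import *
go("A",38,76)
i,d=optics.get_image("wrist");cv2.imwrite("pics/w1.png",i)
for k in range(3): go("A",38,76)
E
```

```text
t 1.52 pos [569.4 256.1 104.2] F [0.1 0.2 0.1] go cm (tool) [-0.77 -1.    2.81] xtool [ 0.946 -0.324 -0.007]
t 1.57 pos [569.4 256.5 104.6] F [1.2 0.5 0.6] go cm (tool) [-0.76 -0.96  2.85] xtool [ 0.946 -0.324 -0.007]
t 1.57 pos [569.4 256.5 104.6] F [1.2 0.5 0.6] go cm (tool) [-0.76 -0.96  2.85] xtool [ 0.946 -0.324 -0.007]
t 1.57 pos [569.4 256.5 104.6] F [1.2 0.5 0.6] go cm (tool) [-0.76 -0.96  2.85] xtool [ 0.946 -0.324 -0.007]
```

View pics/w1.png

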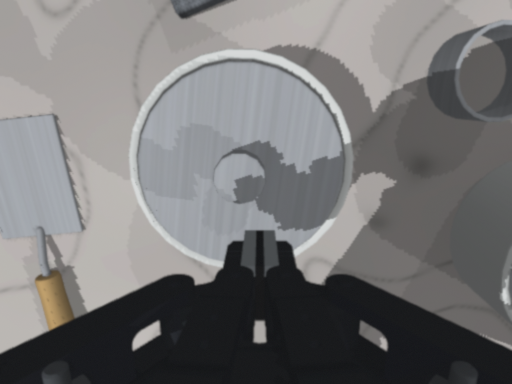

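The wrist view shows the cover at (240,160) with its knob at (240,178). The fingertips are at (260,235), so they need to go about 10 mm left and 8 mm back, which matches the computed offset.

Request:
{"op": "send_rows", "data": {"steps": [[[-0.4,-0.5,0.5,0,0],[-0.4,-0.5,0.7,0,0],[0,0,0.7,0,0],[0,0,0.4,0,0],[0,0,0,0,0],[0,0,0,0,0]]]}}

```text
clock: 2.07
position: [562.2, 275.1, 82.6]
ee_rot: [0.987, -0.16, -0.003, 0.003]
contact_force: [-0.4, 1.0, -0.6]
gripper_width: 0.2
```

```bash
python3 m.py A 38 74
```

```text
t 2.07 pos [562.2 275.1  82.6] F [-0.4  1.  -0.6] go cm (tool) [0.5  0.62 0.86] xtool [ 0.949 -0.316 -0.004]
```

Request:
{"op": "send_rows", "data": {"steps": [[[0.3,0.3,0.4,0,0],[0,0,0.2,0,0],[0,0,0,0,0]]]}}

```text
clock: 2.32
position: [564.2, 271.3, 76.5]
ee_rot: [0.987, -0.16, -0.002, 0.003]
contact_force: [0.2, -0.4, 1.3]
gripper_width: 0.1
```

```bash
python3 m.py A 38 74
```

```text
t 2.32 pos [564.2 271.3  76.5] F [ 0.2 -0.4  1.3] go cm (tool) [0.19 0.34 0.25] xtool [ 0.949 -0.316 -0.004]
```

Request:
{"op": "send_rows", "data": {"steps": [[[0.1,0.2,0.15,0,0],[0,0,0.15,0,0],[0,0,0.1,0,0],[0,0,0,0,0]]]}}

```text
clock: 2.65
position: [565.0, 268.1, 72.3]
ee_rot: [0.987, -0.16, -0.002, 0.003]
contact_force: [0.6, -0.4, 0.1]
gripper_width: 0.0
```

Request:
{"op": "send_rows", "data": {"steps": [[[0,0,0.1,0,0],[0,0,0.1,0,0]]]}}

```text
clock: 2.82
position: [565.3, 268.0, 70.4]
ee_rot: [0.987, -0.161, -0.002, 0.002]
contact_force: [-0.2, 0.2, -0.4]
gripper_width: 0.1
```

Request:
{"op": "send_rows", "data": {"steps": [[[0,0,0.1,0,0],[0,0,0.1,0,0]]]}}

```text
clock: 2.98
position: [565.4, 268.1, 69.9]
ee_rot: [0.987, -0.16, -0.002, 0.003]
contact_force: [-3.3, -0.8, 7.1]
gripper_width: 0.2
```

Cover A is firm: contact at z≈70, and the force jumped to 7 N with no travel. Next is B.

Request:
{"op": "send_rows", "data": {"steps": [[[0,0,-1.5,0,0],[0,0,-2,0,0],[-0.9,3,0,0,0],[-0.9,3.2,0,0,0],[-0.9,3.2,0,0,0],[-0.9,3.2,0,0,0],[-0.9,3,0,0,0],[-0.9,2.5,0,0,0],[-0.4,1,0,0,0],[0,0,0,0,0]]]}}

```text
clock: 3.82
position: [445.9, 100.7, 106.7]
ee_rot: [0.987, -0.159, 0.0, 0.001]
contact_force: [0.3, 0.2, -0.1]
gripper_width: 0.0
```

```bash
python3 m.py B 38 80
```

```text
t 3.82 pos [445.9 100.7 106.7] F [ 0.3  0.2 -0.1] go cm (tool) [-0.45  2.33  2.68] xtool [ 0.95  -0.313  0.   ]
```

Request:
{"op": "send_rows", "data": {"steps": [[[-0.2,0.8,0.4,0,0],[-0.2,0.8,0.5,0,0],[0,0.5,0.6,0,0],[0,0,0.5,0,0],[0,0,0,0,0],[0,0,0,0,0]]]}}

```text
clock: 4.32
position: [438.6, 83.5, 84.7]
ee_rot: [0.988, -0.157, 0.002, 0.0]
contact_force: [0.0, 0.2, -0.2]
gripper_width: 0.2
```

```bash
python3 m.py B 38 75
```

```text
t 4.32 pos [438.6  83.5  84.7] F [ 0.   0.2 -0.2] go cm (tool) [-0.3   0.49  0.97] xtool [ 0.95  -0.311  0.003]
```

Request:
{"op": "send_rows", "data": {"steps": [[[-0.2,0.3,0.4,0,0],[0,0.1,0.3,0,0],[0,0,0.2,0,0],[0,0,0.1,0,0],[0,0,0,0,0]]]}}

```text
clock: 4.73
position: [436.3, 81.2, 73.1]
ee_rot: [0.988, -0.157, 0.002, 0.0]
contact_force: [0.8, 0.6, 0.2]
gripper_width: 0.1
```

Request:
{"op": "send_rows", "data": {"steps": [[[0,0,0.1,0,0],[0,0,0.1,0,0]]]}}

```text
clock: 4.9
position: [436.5, 81.3, 71.7]
ee_rot: [0.988, -0.156, 0.002, 0.0]
contact_force: [-4.4, 0.8, 12.7]
gripper_width: 0.2
```

Request:
{"op": "send_rows", "data": {"steps": [[[0,0,0.1,0,0],[0,0,0.1,0,0]]]}}

```text
clock: 5.07
position: [436.5, 81.3, 71.7]
ee_rot: [0.988, -0.156, 0.002, 0.001]
contact_force: [-3.0, 0.5, 8.9]
gripper_width: -0.1
```

B is firm at z≈71.7, at 9–13 N. Next is C.

Request:
{"op": "send_rows", "data": {"steps": [[[0,0,-2,0,0],[0,0,-2,0,0],[2.5,1.5,0,0,0],[2.5,1.5,0,0,0],[2.5,1.5,0,0,0],[2.5,1.5,0,0,0],[2.5,1.5,0,0,0],[1.6,1,0,0,0],[0.5,0.4,0,0,0],[0,0,0,0,0]]]}}

```text
clock: 5.9
position: [554.9, -52.5, 117.1]
ee_rot: [0.988, -0.153, 0.006, -0.0]
contact_force: [0.0, 0.5, -0.7]
gripper_width: -0.0
```

```bash
python3 m.py C 38 80
```

```text
t 5.9 pos [554.9 -52.5 117.1] F [ 0.   0.5 -0.7] go cm (tool) [-0.32  0.16  3.71] xtool [ 0.953 -0.302  0.011]
```

Request:
{"op": "send_rows", "data": {"steps": [[[-0.1,0,0.7,0,0],[0,0,0.8,0,0],[0,0,0.8,0,0],[0,0,0.8,0,0],[0,0,0.4,0,0],[0,0,0,0,0],[0,0,0,0,0]]]}}

```text
clock: 6.48
position: [549.7, -48.8, 77.1]
ee_rot: [0.989, -0.151, 0.003, -0.0]
contact_force: [-0.1, 0.4, 0.6]
gripper_width: 0.2
```

```bash
python3 m.py C 38 73
```

```text
t 6.48 pos [549.7 -48.8  77.1] F [-0.1  0.4  0.6] go cm (tool) [0.32 0.37 0.41] xtool [ 0.955 -0.298  0.006]
```

Request:
{"op": "send_rows", "data": {"steps": [[[0.2,0.3,0.1,0,0],[0.1,0,0.2,0,0],[0,0,0.1,0,0],[0,0,0,0,0]]]}}

```text
clock: 6.82
position: [552.6, -52.4, 73.5]
ee_rot: [0.989, -0.15, 0.004, -0.0]
contact_force: [-0.5, 0.3, -0.4]
gripper_width: 0.1
```

Request:
{"op": "send_rows", "data": {"steps": [[[0,0,0.1,0,0],[0,0,0.1,0,0],[0,0,0.1,0,0]]]}}

```text
clock: 7.07
position: [553.2, -52.5, 70.9]
ee_rot: [0.989, -0.15, 0.005, -0.0]
contact_force: [-0.5, -0.6, 0.3]
gripper_width: -0.1
```

Request:
{"op": "send_rows", "data": {"steps": [[[0,0,0.1,0,0],[0,0,0.1,0,0]]]}}

```text
clock: 7.23
position: [553.2, -52.6, 68.9]
ee_rot: [0.989, -0.15, 0.005, -0.001]
contact_force: [-0.3, 0.6, 0.2]
gripper_width: -0.3
```

Request:
{"op": "send_rows", "data": {"steps": [[[0,0,0.1,0,0]]]}}

```text
clock: 7.32
position: [553.3, -52.6, 67.9]
ee_rot: [0.989, -0.15, 0.005, -0.001]
contact_force: [-2.2, 0.1, 7.7]
gripper_width: -0.2
```

Request:
{"op": "send_rows", "data": {"steps": [[[0,0,0.1,0,0]]]}}

```text
clock: 7.4
position: [553.3, -52.6, 67.7]
ee_rot: [0.989, -0.15, 0.005, -0.0]
contact_force: [-3.9, 1.7, 12.0]
gripper_width: 0.0
```

Request:
{"op": "send_rows", "data": {"steps": [[[0,0,0.1,0,0]]]}}

```text
clock: 7.48
position: [553.3, -52.6, 67.8]
ee_rot: [0.989, -0.15, 0.005, -0.0]
contact_force: [-2.6, -0.1, 7.8]
gripper_width: 0.0
```

C is firm at z≈67.8. Now D.

Request:
{"op": "send_rows", "data": {"steps": [[[0,0,-2,0,0],[0,0,-2,0,0],[-0.9,2.8,0,0,0],[-0.9,3,0,0,0],[-0.9,3,0,0,0],[-0.9,3,0,0,0],[-0.9,3,0,0,0],[-0.9,2.5,0,0,0],[-0.4,1,0,0,0],[0,0,0,0,0]]]}}

```text
clock: 8.32
position: [441.3, -214.8, 109.4]
ee_rot: [0.989, -0.147, 0.007, -0.0]
contact_force: [0.9, -0.6, 0.2]
gripper_width: 0.1
```

```bash
python3 m.py D 38 80
```

```text
t 8.32 pos [ 441.3 -214.8  109.4] F [ 0.9 -0.6  0.2] go cm (tool) [-0.51  1.    2.93] xtool [ 0.957 -0.291  0.014]
```

Request:
{"op": "send_rows", "data": {"steps": [[[-0.2,0.3,0.7,0,0],[-0.2,0.3,0.8,0,0],[0,0.1,0.7,0,0],[0,0,0.5,0,0],[0,0,0,0,0],[0,0,0,0,0]]]}}

```text
clock: 8.82
position: [437.4, -218.9, 78.6]
ee_rot: [0.989, -0.145, 0.007, -0.0]
contact_force: [-0.2, -0.0, 1.2]
gripper_width: -0.3
```

```bash
python3 m.py D 38 74
```

```text
t 8.82 pos [ 437.4 -218.9   78.6] F [-0.2 -0.   1.2] go cm (tool) [-0.22  0.5   0.46] xtool [ 0.958 -0.288  0.014]
```

Request:
{"op": "send_rows", "data": {"steps": [[[-0.1,0.3,0.2,0,0],[0,0.1,0.1,0,0],[0,0,0.1,0,0],[0,0,0,0,0]]]}}

```text
clock: 9.15
position: [436.3, -221.9, 74.0]
ee_rot: [0.99, -0.144, 0.007, -0.0]
contact_force: [0.6, 0.2, 0.0]
gripper_width: 0.0
```

Request:
{"op": "send_rows", "data": {"steps": [[[0,0,0.1,0,0],[0,0,0.1,0,0],[0,0,0.1,0,0]]]}}

```text
clock: 9.4
position: [436.9, -222.1, 71.4]
ee_rot: [0.99, -0.144, 0.008, -0.0]
contact_force: [0.4, -0.0, -0.3]
gripper_width: -0.0
```

Request:
{"op": "send_rows", "data": {"steps": [[[0,0,0.1,0,0]]]}}

```text
clock: 9.48
position: [437.0, -222.1, 70.5]
ee_rot: [0.99, -0.144, 0.008, -0.0]
contact_force: [-0.3, -0.5, 0.7]
gripper_width: -0.1
```

Request:
{"op": "send_rows", "data": {"steps": [[[0,0,0.1,0,0]]]}}

```text
clock: 9.57
position: [436.8, -222.1, 69.5]
ee_rot: [0.99, -0.144, 0.008, -0.0]
contact_force: [-1.6, 0.7, 2.8]
gripper_width: 0.2
```

Request:
{"op": "send_rows", "data": {"steps": [[[0,0,0.1,0,0]]]}}

```text
clock: 9.65
position: [436.3, -222.0, 68.4]
ee_rot: [0.99, -0.144, 0.007, -0.0]
contact_force: [-2.0, 0.5, 4.4]
gripper_width: -0.3
```

D yields under a light load. I'll carry on gently.

Request:
{"op": "send_rows", "data": {"steps": [[[0,0,0.05,0,0]]]}}

```text
clock: 9.73
position: [436.3, -222.0, 68.2]
ee_rot: [0.99, -0.144, 0.007, -0.0]
contact_force: [-0.9, 0.5, 5.1]
gripper_width: -0.0
```

Request:
{"op": "send_rows", "data": {"steps": [[[0,0,0.05,0,0]]]}}

```text
clock: 9.82
position: [436.2, -222.0, 68.1]
ee_rot: [0.99, -0.144, 0.007, 0.0]
contact_force: [-1.6, 1.8, 5.7]
gripper_width: 0.1
```

Request:
{"op": "send_rows", "data": {"steps": [[[0,0,0.05,0,0]]]}}

```text
clock: 9.9
position: [436.3, -222.0, 68.1]
ee_rot: [0.99, -0.144, 0.007, 0.0]
contact_force: [-2.6, 2.0, 5.3]
gripper_width: 0.1
```

Request:
{"op": "send_rows", "data": {"steps": [[[0,0,0.05,0,0]]]}}

```text
clock: 9.98
position: [436.3, -222.0, 68.2]
ee_rot: [0.99, -0.144, 0.007, 0.0]
contact_force: [-2.1, 2.3, 5.5]
gripper_width: 0.1
```

```bash
python3 - <<'E'
from m import *
go("D",38,90)
i,d=optics.get_image("wrist");cv2.imwrite("pics/w2.png",i)
go("D",38,90)
E
```

```text
t 9.98 pos [ 436.3 -222.    68.2] F [-2.1  2.3  5.5] go cm (tool) [-0.17  0.18 -2.19] xtool [ 0.959 -0.284  0.015]
t 10.03 pos [ 436.3 -222.    68.2] F [-2.1  1.3  4.6] go cm (tool) [-0.17  0.18 -2.19] xtool [ 0.959 -0.284  0.015]
```

View pics/w2.png

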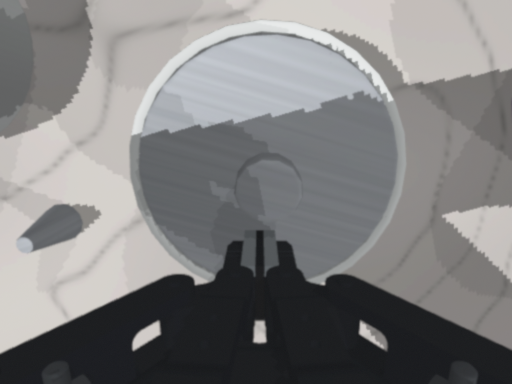

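The wrist view shows the cover of D with its knob at (268,185). I'll fit the disc plane from depth to get the tilt.

```bash
cat > tilt.py <<'E'
from m import *
def tilt(name):
    s=arm.read_state();i,d=optics.get_image("wrist");c=optics.get_calibration("wrist")
    v,u=np.mgrid[:384,:512]
    p=cv2.undistortPoints(np.stack([u,v],-1).reshape(-1,1,2).astype(float),c["K"],np.array([c["k1"],0,0,0,0])).reshape(384,512,2)
    P=np.concatenate([p*d[...,None],d[...,None],np.ones((384,512,1))],-1)
    R=Rn.from_quat(s["ee_rot"]).as_matrix()
    W=(P@c["hand_eye"].T)[...,:3]@R.T+s["position"]
    W=W[d>0];q=W[:,:2]-np.array(C[name]);r=np.hypot(*q.T)
    tx=R[:2,0];ra=q@tx
    m=(r>17)&(r<52)&(ra>-15)&(W[:,2]>60)&(W[:,2]<84)
    A=np.c_[ra[m],q[m]@R[:2,1],np.ones(m.sum())]
    f=np.linalg.lstsq(A,W[m,2],rcond=None)[0]
    k=(r<20)&(W[:,2]>84)&(W[:,2]<105)
    print(name,"t",round(s["clock"],2),"pos",s["position"].round(1),"F",s["contact_force"].round(1),"slopes",f[:2].round(3),"z0",f[2].round(2),"n",m.sum(),"knob",W[k].mean(0).round(1),k.sum(),np.median(W[k,2]).round(1),"F2",arm.read_state()["contact_force"].round(1))
    return s,i
if __name__=="__main__": tilt(sys.argv[1])
E
python3 tilt.py D
```

```text
D t 10.03 pos [ 436.3 -222.    68.2] F [-2.1  1.3  4.6] slopes [0.112 0.005] z0 71.68 n 29670 knob [ 468.2 -234.5   91.1] 3683 91.3 F2 [-1.7  1.1  5.9]
```

Request:
{"op": "send_rows", "data": {"steps": [[[0,0,0.1,0,0],[0,0,0.1,0,0]]]}}

```text
clock: 10.25
position: [436.3, -222.1, 67.9]
ee_rot: [0.99, -0.143, 0.008, 0.0]
contact_force: [-3.5, 2.7, 11.0]
gripper_width: 0.3
```

```bash
python3 tilt.py D
```

```text
D t 10.25 pos [ 436.3 -222.1   67.9] F [-3.5  2.7 11. ] slopes [0.117 0.003] z0 71.64 n 29801 knob [ 468.1 -234.5   91.1] 3698 91.3 F2 [-2.8  2.2  8.9]
```

D has rocked: slope 0.115, pressed side down. It is the loose one. I'll let go, check that it falls back level, then go to its knob.

Request:
{"op": "send_rows", "data": {"steps": [[[0,0,-0.5,0,0],[0,0,-1.5,0,0],[0,0,-2,0,0],[0,0,0,0,0],[0,0,0,0,0],[0,0,0,0,0]]]}}

```text
clock: 10.8
position: [436.6, -222.1, 109.9]
ee_rot: [0.99, -0.143, 0.009, 0.0]
contact_force: [1.0, -0.0, -0.5]
gripper_width: -0.0
```

```bash
python3 tilt.py D; python3 m.py D 0 100
```

```text
D t 10.8 pos [ 436.6 -222.1  109.9] F [ 1.  -0.  -0.5] slopes [-0.002  0.001] z0 70.4 n 17208 knob [ 470.4 -235.4   90.2] 2073 90.3 F2 [-0.1  0.2 -0.3]
t 10.85 pos [ 436.2 -222.   109.5] F [-0.1  0.2 -0.3] go cm (tool) [3.59 0.18 1.01] xtool [ 0.959 -0.284  0.017]
```

Level again. Knob at (470.4,-235), top at about 90. I'll move over it.

Request:
{"op": "send_rows", "data": {"steps": [[[1.2,0.1,0,0,0],[1.2,0.1,0,0,0],[0.8,0,0.2,0,0],[0.3,0,0.3,0,0],[0,0,0.2,0,0],[0,0,0,0,0],[0,0,0,0,0]]]}}

```text
clock: 11.43
position: [468.9, -234.0, 98.0]
ee_rot: [0.99, -0.144, 0.004, -0.0]
contact_force: [-0.6, -0.5, -0.3]
gripper_width: 0.1
```

```bash
python3 m.py D 0 95
```

```text
t 11.43 pos [ 468.9 -234.    98. ] F [-0.6 -0.5 -0.3] go cm (tool) [ 0.13 -0.04  0.3 ] xtool [ 0.959 -0.285  0.008]
```

Request:
{"op": "send_rows", "data": {"steps": [[[0.15,0.05,0.2,0,0],[0,0,0.2,0,0],[0,0,0.1,0,0],[0,0,0.1,0,0],[0,0,0.1,0,0]]]}}

```text
clock: 11.85
position: [469.2, -234.7, 90.3]
ee_rot: [0.99, -0.144, 0.004, -0.0]
contact_force: [-0.1, 0.5, 4.9]
gripper_width: 0.1
```

Request:
{"op": "send_rows", "data": {"steps": [[[0,0,0.1,0,0],[0,0,0.1,0,0],[0,0,0.1,0,0]]]}}

```text
clock: 12.1
position: [469.4, -234.9, 90.3]
ee_rot: [0.99, -0.143, 0.004, 0.0]
contact_force: [-1.9, 1.8, 5.7]
gripper_width: -0.2
```

Request:
{"op": "send_rows", "data": {"steps": [[[0,0,0.1,0,0],[0,0,0.1,0,0],[0,0,0.1,0,0]]]}}

```text
clock: 12.35
position: [469.4, -234.9, 90.3]
ee_rot: [0.99, -0.143, 0.005, 0.001]
contact_force: [-1.4, 1.1, 6.3]
gripper_width: -0.4
```

Contact at 90.3, and 1 mm of command gives about 6 N. I need larger steps.

Request:
{"op": "send_rows", "data": {"steps": [[[0,0,0.2,0,0],[0,0,0.2,0,0],[0,0,0.2,0,0]]]}}

```text
clock: 12.6
position: [469.4, -234.9, 89.1]
ee_rot: [0.99, -0.142, 0.005, 0.001]
contact_force: [-2.9, 2.6, 10.6]
gripper_width: -0.0
```

Request:
{"op": "send_rows", "data": {"steps": [[[0,0,0.3,0,0],[0,0,0.3,0,0],[0,0,0.3,0,0]]]}}

```text
clock: 12.85
position: [469.4, -234.9, 85.8]
ee_rot: [0.99, -0.14, 0.006, 0.002]
contact_force: [-5.8, 5.6, 21.1]
gripper_width: -0.2
```

Request:
{"op": "send_rows", "data": {"steps": [[[0,0,0.3,0,0],[0,0,0.3,0,0],[0,0,0.3,0,0]]]}}

```text
clock: 13.1
position: [469.4, -234.8, 85.8]
ee_rot: [0.99, -0.139, 0.007, 0.003]
contact_force: [-6.3, 4.2, 18.7]
gripper_width: -0.2
```

The knob went from 90.3 to 85.8, which is 4.5 mm, then held a hard stop at about 20 N. I'll lift off and check.

Request:
{"op": "send_rows", "data": {"steps": [[[0,0,-0.5,0,0],[0,0,-1,0,0],[0,0,-2,0,0],[0,0,-2,0,0],[-2,0,0,0,0],[-2,0,0,0,0],[0,0,0,0,0],[0,0,0,0,0]]]}}

```text
clock: 13.77
position: [430.3, -223.1, 145.9]
ee_rot: [0.99, -0.138, 0.01, 0.004]
contact_force: [-1.1, -0.1, 0.8]
gripper_width: 0.1
```

```bash
python3 - <<'E'
from tilt import *
s,i=tilt("D")
i,d=optics.get_image("top");a=cv2.imread("pics/top0.png")
cv2.imwrite("pics/end.png",cv2.resize(np.hstack([a[130:290,90:440],i[130:290,90:440]]),(800,183)))
E
```

```text
D t 13.77 pos [ 430.3 -223.1  145.9] F [-1.1 -0.1  0.8] slopes [-0.001  0.   ] z0 66.04 n 11835 knob [ 470.1 -235.5   85.9] 1370 85.9 F2 [-0.1  0.5 -0.3]
```

View pics/end.png

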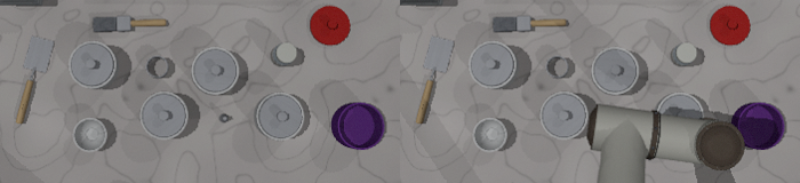

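D's cover is level, with its top at 66.0 (underside 56), and it stays down. In the before/after view everything visible stands where it was. The arm hides the nozzle and part of D.

```bash
python3 -c "
from bench import job;print(job.job_done())"
```

```text
the job is handed in; nothing more can be done
None
```

The loose cover is found and fully home, and the job is handed in at about 14 s of the 54 s allowed.

- **Edge presses:** I pressed all four covers about 38 mm from the centre. Three were firm, at (601,255), (470,68) and (588,-65): the force rose to 7–13 N with almost no movement. The fourth, at (470,-234), rocked with a measured slope of about 0.115 rad, pressed side down, and fell back level when released. After it met the shoulder I pressed on lightly, up to about 11 N. Its height afterwards showed that had not seated it.
- **Seating:** I pushed that cover's knob straight down. It went from 90.3 to 85.8 mm, which is 4.5 mm, and met a hard stop at about 20 N.
- **Last checks:** The cover is level (slope under 0.002) with its disc top at 66.0 mm, so its underside is at about 56 mm as described. The tool is clear of everything.
- **Not checked:** I did not press the cover's edge again after seating it. In the last top view the arm hid the nozzle and part of that pot, so I could not confirm the nozzle there. Everything else visible had not moved.

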